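Restack the snack dishes in the buffet caddy

TASK

Put the two white snack dishes that were left on the table back on the pile in the wire caddy, one on top of the other, in whichever order. Nest each squarely, with its foot down inside the rim of the dish below, so that all four make one straight, level pile; set them down gently rather than letting them drop, and leave the pepper mill, the tea-light glass and the bowl of olives where they are.

Things in the scene. Friction and masses are not known exactly. Their poses are not given: they have to be found in the camera images.
- dish_a: First loose white porcelain dish, oblong, open above: 164 mm long (x), 62 wide (y), 30 high, 0.24 kg; origin at the centre of its underside, z up. Below, a foot 144 x 42 mm, 10 mm high; then straight sides 62 mm apart up to the rim. Rim opening 152 x 50 mm, 16 mm deep. Starts upright on the table.
- dish_b: Second loose dish, identical to dish_a, upright on the table. A dish nested on a like one has its foot inside the lower one's rim (4 mm play each way, either way round) and its origin 20 mm above the lower one's origin.
- dish_pile: Dish like dish_a: the upper of the two already nested in the caddy; underside (origin) 27 mm and rim 57 mm above the table.
- dish_base: Dish like dish_a: the bottom one in the caddy, its underside 7 mm above the table.
- caddy: Steel wire caddy, fixed, 196 mm long (x), 62 wide (y); origin on the table under its centre. Its base, 7 mm high with a rod border to 13 mm, holds the bottom dish's foot. At each end a wire hoop, 40 mm wide, rises to 87 mm, its inner side 87 mm from the centre (5 mm off the dishes' ends), flaring at the top. The long sides are open: lower a dish, held across its width, between the hoops.
- pepper_mill: Dark wooden pepper mill, 53 mm across, 155 mm tall, standing behind the work; origin at its foot's centre. To be left alone.
- tealight: Thick glass tea-light holder, 60 mm across, 64 mm tall, behind the work; origin at its foot's centre. To be left alone.
- bowl_olives: White bowl of olives with a spoon, about 150 mm across, 81 mm tall with the spoon, to the right of the work; origin under its centre. To be left alone.

How it is judged:
By the outcome, as a careful person would: the job done as asked, in the order asked, and still so for the second after the job is handed in, with the robot touching nothing.
It also fails if it takes over 53 s, if anything falls off the work surface, if the arm or the gripper's body presses on something with over 40 N, if the wrist force passes 120 N, or if a joint passes its speed limit or range.

ROBOT

A 6-joint arm with a two-finger parallel gripper is mounted at the origin on a cart in front of the work surface, level with it; the furniture and walls round the work are solid. World frame = base frame: x ahead of the robot, y to its left, z up, the work surface at z = 0. Lengths are in mm, angles in rad, forces in N, time in s.
With the tool pointing down it reaches from about 400 to 925 mm from the base axis. Payload 12.5 kg.
Tool frame: the origin (TCP) lies at the very end of the fingers, on their centre line; the grasp point (between the pads) lies 19 mm behind it (env.grip_point_offset is the distance from the TCP to the grasp point, in mm); z points along the fingers, y is the direction in which the jaws open and shut (so a half turn about z gives the same grasp; the last joint's range is limited). The gripper opens to 95 mm and grips with 3 to 60 N. Pads are 20 mm wide; open, the fingers measure 119 mm over their backs; the gripper's body (75 mm by 180 mm) begins 59 mm behind the grasp point.
Start: joints at [1.144, 0.491, 1.559, -0, 1.092, -0.106], TCP at [197.062, 593.139, 214.661] pointing down, gripper open.
Joint ranges: [-3.1, 3.1], [-0.84, 2.19], [0.05, 2.79], [-1.13, 4.28], [0.06, 2.93], [-2.69, 2.69]. Speed limits (rad/s): [2.22, 2.22, 2.79, 3.14, 3.14, 3.14].

INTERFACE

Orientations are given as [roll, pitch, yaw] about the fixed x, y, z axes, in that order (R = Rz(yaw) Ry(pitch) Rx(roll)).
In Python, from cell import env gives the robot as it stands.
- The arm moves only by the tool drive_tool, never from a script. Its argument "commands" is a list of rows, each an object of numbers: "dx", "dy", "dz": the shift along the world's x, y, z in mm; "yaw": the turn about the world's z in degrees. In form: [{"dx": .., "dy": .., "dz": .., "yaw": ..}, ...]. A call has 1 to 5 rows; each row shifts and turns the commanded pose from where the row before left it; what a row does not reach is not made up. A row lasts 1/12 s, in which the tool goes at most 41.7 mm and 7.16 degrees, less where a joint would pass 70% of its speed; a pose out of reach is approached as far as the arm can. A call with a gripper value outside its range is refused whole. "grip" is the opening, from 0 (shut) to 1 (fully open), set as the call begins (left out, the last holds). The fingers move at their own pace and stop on an object; the grip force is fixed at half the most. Time passes only in rows, so rows that do not move let the fingers close. It gives the time, the measured TCP pose, the force and the opening at its end, in the units of the state.
- env.state(): the state, without advancing time (a new reading comes with each control period).
- env.read_camera(name): name is "scene" or "side" or "wrist"; returns the picture (420x560x3 uint8, red, green, blue); there is no depth.
- env.calibration(name): a dict with "intrinsics" (3x3 intrinsics, pixels), "dist_coeffs" ([k1, k2, p1, p2, k3] as OpenCV has them; the pictures are not rectified), "rvec" (rotation vector, rad) and "tvec" (3), from world to camera coordinates, as OpenCV has them. Camera axes: x right, y down, z forward; pixel columns grow to the right and rows downward; lengths in mm; the calibration is good to about 2 mm. A picture is of the moment at which its call begins: read the wrist's pose just before it. calibration takes no time and is no camera call; for the wrist camera it gives the pose at the moment of the call.
- env.job_done(): hands the job in, once; it reports no verdict.
Trained networks look in the newest picture that a camera, given by its name, has taken for a name from the list of things; names that differ only in an ending like _2 or _b are one class to them, and where a whole thing is asked for, a point or a joint stands for the part that bears it (a point fixed in the world has none). Each returns a list of dicts, best first, with "conf" (0 to 1); they miss things now and then, are a little off and sometimes report something else, mostly with a low value. They report only what shows in the picture. A call takes as long as a camera call.
- env.trace(query, camera): "pixels" (420x560 bool, what is visible of it) and "pixel" ([column, row] in pixels, amid what is visible of it).
- env.place_of(query, camera): "pixel" ([column, row] in pixels: a listed point, or the origin of a listed thing).
The state is a dict: "t": time; "joints": joint angles; "qvel": joint speeds; "tau": joint torques, N m; "eef_pos": TCP position; "tcp_rot": TCP orientation; "ft_force": force on the tool from outside, world axes, zero at the start; "moment": the same for the moment, N m; "opening": opening from 0.0 (shut) to 1.0 (fully open).
Only numpy, scipy, OpenCV 4.12 (cv2) and the standard library are available. Lean on these libraries where they do the work, as an engineer would, in place of code of your own. Each camera call takes 0.05 s, during which the arm holds its last target.

## Working session

There is one attempt and no reset: what is moved stays moved. The work goes in short steps, Python scripts to look and compute and a tool call to move; the robot and the scene stay as the last step left them, time stands still between calls to the robot, and variables do not carry over. Pictures are saved under pics/ and viewed, and the job is handed in when it is done.

Besides the shell and the picture viewer there is one more tool, called after "Request:" as name(argument=value, ...) on one line, values as JSON. drive_tool: Moves the arm, as the interface text tells. Its arguments: {"type":"object","properties":{"commands":{"type":"array"},"grip":{"type":"number"}},"required":["commands"]}

```bash
mkdir -p pics; ls; cat > h.py <<'E'
import numpy as np, cv2
from cell import env
def cal(n):
    c=env.calibration(n); return np.array(c["intrinsics"],float),np.array(c["dist_coeffs"],float),np.array(c["rvec"],float),np.array(c["tvec"],float).reshape(3)
def ray(n,px,c=None):
    K,d,r,t=c or cal(n); R=cv2.Rodrigues(r)[0]
    u=cv2.undistortPoints(np.array(px,float).reshape(-1,1,2),K,d).reshape(-1,2)
    D=np.c_[u,np.ones(len(u))]@R; return -R.T@t, D/np.linalg.norm(D,axis=1)[:,None]
def atz(n,px,z,c=None):
    o,D=ray(n,px,c); return o+D*((z-o[2])/D[:,2])[:,None]
def tri(rays):
    A=np.zeros((3,3));b=np.zeros(3)
    for o,d in rays:
        P=np.eye(3)-np.outer(d,d);A+=P;b+=P@o
    x=np.linalg.solve(A,b); return x,[np.linalg.norm((np.eye(3)-np.outer(d,d))@(x-o)) for o,d in rays]
def proj(n,X,c=None):
    K,d,r,t=c or cal(n); return cv2.projectPoints(np.array(X,float).reshape(-1,1,3),r,t,K,d)[0].reshape(-1,2)
def save(im,f): cv2.imwrite("pics/"+f,im[:,:,::-1])
E
python3 - <<'E'
from h import *
s=env.state();print(s)
for n in("scene","side","wrist"):
    im=env.read_camera(n);save(im,n+"0.png")
    for q in("dish_a","dish_pile","caddy","dish_base"):
        r=env.place_of(q,n);print(n,q,[(np.round(x["pixel"]).tolist(),round(x["conf"],2)) for x in r])
    print(n,ray(n,[[280,210]]))
print(env.state()["t"])
E
```

```text
pics
{'t': 0.0, 'joints': array([ 1.14440240e+00,  4.91591092e-01,  1.55945403e+00, -6.04923704e-05,
        1.09171852e+00, -1.05603422e-01]), 'qvel': array([ 0.00066845,  0.00036613, -0.00137073,  0.00131737, -0.00147399,
       -0.0019841 ]), 'tau': array([ 2.65406896e-03, -6.12656379e+01, -2.58181947e+01,  6.92912028e-02,
        4.82244138e-02, -1.30177409e-04]), 'eef_pos': array([196.96247386, 592.88737757, 214.04058745]), 'tcp_rot': array([-3.14042253e+00, -7.00801985e-05,  2.82083002e+00]), 'ft_force': array([ 0.80849455, -0.23344312,  0.21708404]), 'moment': array([ 0.03347967, -0.01432403,  0.07733359]), 'opening': 1.0019700134313958}
scene dish_a [([297.0, 246.0], 0.61), ([198.0, 190.0], 0.58)]
scene dish_pile [([244.0, 212.0], 0.92)]
scene caddy [([245.0, 215.0], 0.59), ([344.0, 318.0], 0.31)]
scene dish_base [([241.0, 217.0], 0.76), ([294.0, 187.0], 0.63), ([347.0, 316.0], 0.17)]
scene (array([ -21.8832173 , -589.56880558,  908.32738755]), array([[ 0.51356274,  0.39259422, -0.76296991]]))
side dish_a [([257.0, 150.0], 0.85), ([260.0, 247.0], 0.82)]
side dish_pile [([254.0, 184.0], 0.98)]
side caddy [([255.0, 187.0], 0.77), ([256.0, 186.0], 0.65)]
side dish_base [([253.0, 186.0], 0.94)]
side (array([ 547.49211316, -808.15010824,  639.94856584]), array([[ 0.01468932,  0.72444028, -0.68918104]]))
wrist dish_a []
wrist dish_pile []
wrist caddy []
wrist dish_base []
wrist (array([127.07666015, 615.94203266, 384.86703246]), array([[ 0.25591523, -0.07677519, -0.96364566]]))
0.75
```

View pics/scene0.png

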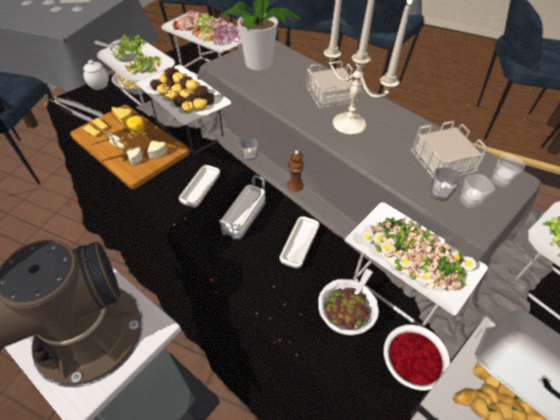

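View pics/side0.png

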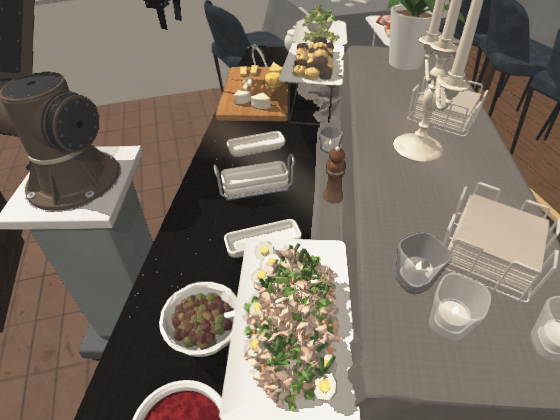

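```bash
python3 - <<'E'
from h import *
for n,p in(("scene",[[297,246],[198,190],[244,212],[245,215],[241,217]]),("side",[[260,247],[257,150],[254,184],[255,187],[253,186]])):
    print(n); 
    for q,z in zip(p,(0,0,27,0,7)): print(atz(n,[q],z).round(1))
S=[[297,246],[198,190],[244,212]];T=[[260,247],[257,150],[254,184]]
for a,b in zip(S,T):
    r=[(ray(n,[q])[0],ray(n,[q])[1][0]) for n,q in(("scene",a),("side",b))];print(tri(r))
E
```

```text
scene
[[ 515.9 -241.3    0. ]]
[[491.5 129.1   0. ]]
[[499.3 -59.5  27. ]]
[[508.4 -53.3   0. ]]
[[491.2 -53.4   7. ]]
side
[[ 514.6 -252.     0. ]]
[[500.1 118.9   0. ]]
[[497.8 -68.2  27. ]]
[[498.6 -47.8   0. ]]
[[493.9 -52.    7. ]]
(array([ 516.17762345, -242.45266779,   -5.92165444]), [np.float64(3.877569404545059), np.float64(3.87756940454508)])
(array([499.19649401, 139.99185412, -14.2039491 ]), [np.float64(0.35990617597301344), np.float64(0.3599061759730772)])
(array([498.86020846, -60.03689394,  23.43437897]), [np.float64(2.8341861491719045), np.float64(2.834186149172068)])
```

```bash
python3 - <<'E'
import cv2
a=cv2.imread("pics/scene0.png")[140:300,160:400];b=cv2.imread("pics/side0.png")[110:290,190:390]
cv2.imwrite("pics/sc_z.png",cv2.resize(a,None,fx=3.3,fy=3.3,interpolation=2))
cv2.imwrite("pics/sd_z.png",cv2.resize(b,None,fx=3.3,fy=3.3,interpolation=2))
E
```

```text
(no output)
```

View pics/sc_z.png

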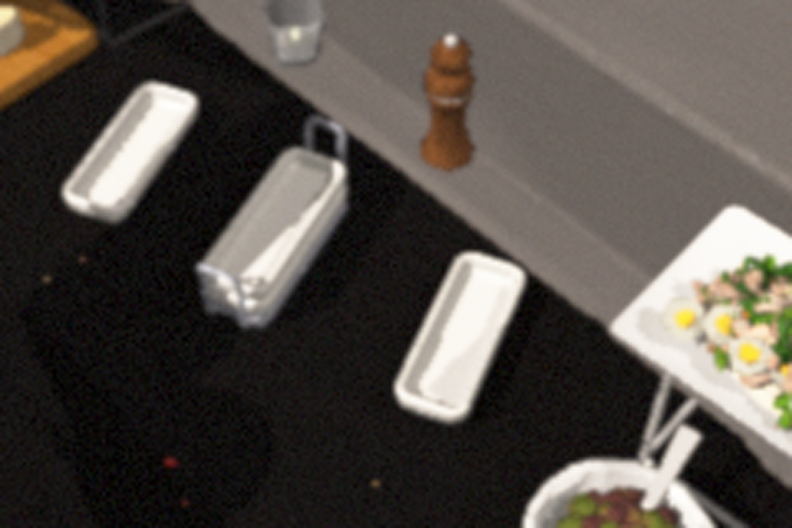

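View pics/sd_z.png

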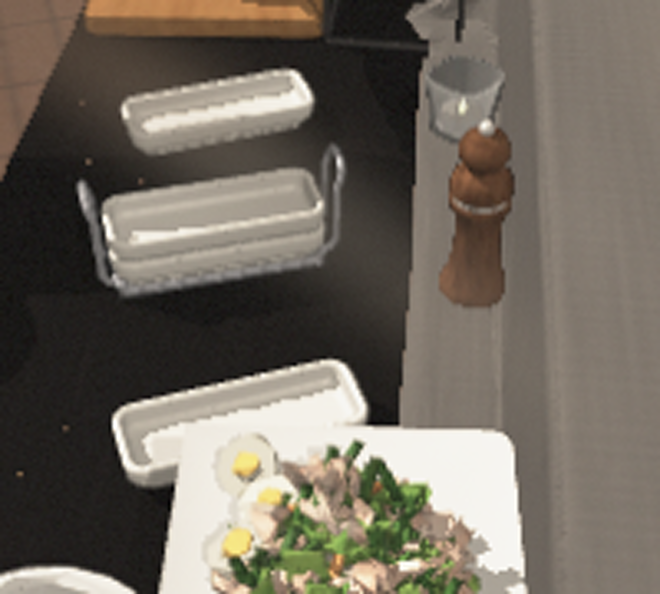

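```bash
cat >> h.py <<'E'
from scipy.optimize import minimize
def rr(L,W,r,z):
    p=[]
    for sx,sy,a0 in((1,1,0),(-1,1,90),(-1,-1,180),(1,-1,270)):
        for a in np.radians(np.arange(a0,a0+91,15)): p.append([sx*(L/2-r)+r*np.cos(a),sy*(W/2-r)+r*np.sin(a),z])
    return np.array(p)
DISH=np.vstack([rr(164,62,10,30),rr(164,62,10,10),rr(144,42,8,0)])
def place(P,x,y,th,z0=0):
    c,s=np.cos(th),np.sin(th);return P@np.array([[c,s,0],[-s,c,0],[0,0,1]])+[x,y,z0]
def sil(n,X,c,k=4):
    h=cv2.convexHull(proj(n,X,c).astype(np.float32))
    m=np.zeros((420*k,560*k),np.uint8);cv2.fillConvexPoly(m,np.round((h+.5)*k).astype(int),1)
    return cv2.resize(m.astype(np.float32),(560,420),interpolation=cv2.INTER_AREA)
def fit(views,x0,z0=0,P=DISH):
    # views: list (name,calib,mask,validmask or None)
    def f(v):
        e=0
        for n,c,m,va in views:
            d=np.abs(sil(n,place(P,v[0],v[1],v[2]/100,z0),c)-m)
            e+=(d if va is None else d*va).sum()/m.sum()
        return e
    b=None
    for th in(-12,-4,4,12):
        r=minimize(f,[x0[0],x0[1],th],method="Nelder-Mead",options=dict(initial_simplex=[[x0[0]-8,x0[1]-8,th-6],[x0[0]+10,x0[1]-4,th],[x0[0],x0[1]+9,th],[x0[0],x0[1],th+8]],xatol=.1,fatol=1e-4))
        if b is None or r.fun<b.fun:b=r
    return b.x,b.fun
E
python3 - <<'E'
from h import *
r=lambda n,q:(ray(n,[q])[0],ray(n,[q])[1][0])
print("platter",tri([r("scene",[345.5,238.5]),r("side",[246,240.3])]),tri([r("scene",[382.7,202.7]),r("side",[345,241])]))
import pickle;M={}
for n in("scene","side"):
    env.read_camera(n) 
    for q in("dish_a","dish_pile"):
        for t in env.trace(q,n):
            print(n,q,t["conf"],np.round(t["pixel"]),t["pixels"].sum()); M.setdefault((n,q),[]).append((t["conf"],t["pixel"],t["pixels"]))
pickle.dump(M,open("M.pkl","wb"))
for nm,x0,pa,pb in(("right",(515,-246),(297,246),(260,240)),("left",(497,128),(198,190),(257,145))):
    vs=[]
    for n,p in(("scene",pa),("side",pb)):
        for cf,px,m in M.get((n,"dish_a"),[]):
            if np.hypot(*(np.array(px)-p))<15:
                v=(n,cal(n),m.astype(float),None);vs.append(v);print(nm,n,fit([v],x0));break
    if len(vs)==2:print(nm,"both",fit(vs,x0))
E
```

```text
platter (array([ 501.0610799 , -383.18688401,  170.52089764]), [np.float64(1.7752854300242185), np.float64(1.7752854300242387)]) (array([ 660.3659999 , -393.04394782,  169.46645344]), [np.float64(2.759875007625153), np.float64(2.7598750076252476)])
scene dish_a 0.8 [301. 247.] 1160
scene dish_a 0.77 [199. 186.] 806
scene dish_pile 0.7 [243. 203.] 974
scene dish_pile 0.21 [196. 187.] 844
scene dish_pile 0.18 [241. 229.] 141
side dish_a 0.87 [256. 141.] 982
side dish_a 0.69 [256. 236.] 1362
side dish_pile 0.97 [253. 177.] 1312
side dish_pile 0.28 [334. 177.] 873
right scene (array([ 524.15511679, -241.59034339,   27.73302806]), np.float64(0.06530172413793103))
right side (array([ 519.76547646, -236.77793718,   32.25082782]), np.float64(0.5161986049926579))
right both (array([ 521.14795501, -241.64072554,   28.22612849]), np.float64(0.620533871968201))
left scene (array([503.77944672, 129.01169527,  36.77261988]), np.float64(0.18866315136476428))
left side (array([495.54950325, 128.25782183,  28.23971498]), np.float64(0.0872581466395112))
left both (array([497.73873465, 127.72222712,  33.7366979 ]), np.float64(0.2960279446917973))
```

Request:
drive_tool(commands=[{"dx":20,"dy":-33,"dz":3,"yaw":2.6},{"dx":20,"dy":-33,"dz":3,"yaw":2.6},{"dx":20,"dy":-33,"dz":3,"yaw":2.6},{"dx":20,"dy":-33,"dz":3,"yaw":2.6},{"dx":20,"dy":-33,"dz":3,"yaw":2.6}])

```text
t: 1.47
eef_pos: [297.5, 426.6, 229.9]
tcp_rot: [3.141, 0.0, 3.05]
ft_force: [0.9, 0.1, 0.4]
opening: 1.003
```

Request:
drive_tool(commands=[{"dx":20,"dy":-33,"dz":3,"yaw":2.6},{"dx":20,"dy":-33,"dz":3,"yaw":2.6},{"dx":20,"dy":-33,"dz":3,"yaw":2.6},{"dx":20,"dy":-33,"dz":3,"yaw":2.6},{"dx":20,"dy":-33,"dz":3,"yaw":2.6}])

```text
t: 1.88
eef_pos: [397.7, 261.4, 245.1]
tcp_rot: [3.141, 0.001, -3.006]
ft_force: [1.6, 0.6, -0.9]
opening: 0.999
```

Request:
drive_tool(commands=[{"dx":20,"dy":-33,"dz":0,"yaw":2.6},{"dx":20,"dy":-33,"dz":0,"yaw":2.6},{"dx":20,"dy":-33,"dz":0,"yaw":2.6},{"dx":15,"dy":-25,"dz":0,"yaw":2.6},{"dx":0,"dy":0,"dz":0}])

```text
invalid input
```

Request:
drive_tool(commands=[{"dx":20,"dy":-33,"dz":0,"yaw":2.6},{"dx":20,"dy":-33,"dz":0,"yaw":2.6},{"dx":20,"dy":-33,"dz":0,"yaw":2.6},{"dx":15,"dy":-25,"dz":0,"yaw":2.6},{"dx":0,"dy":0,"dz":0,"yaw":0}])

```text
t: 2.3
eef_pos: [474.4, 135.5, 244.7]
tcp_rot: [-3.141, 0.001, -2.828]
ft_force: [-1.2, -0.2, 0.2]
opening: 1.0
```

```bash
cat > look.py <<'E'
import sys,pickle
from h import *
tag=sys.argv[1];qs=sys.argv[2:]
c=cal("wrist");im=env.read_camera("wrist");save(im,tag+".png")
out={"c":c,"im":im}
for q in qs:
    out[q]=env.trace(q,"wrist")
    print(q,[(round(t["conf"],2),np.round(t["pixel"]).tolist(),int(t["pixels"].sum())) for t in out[q]])
pickle.dump(out,open(tag+".pkl","wb"))
s=env.state();print(s["t"],s["eef_pos"],s["tcp_rot"])
E
python3 look.py w1 dish_a dish_pile
```

```text
dish_a [(0.68, [262.0, 195.0], 5690), (0.57, [10.0, 141.0], 2256)]
dish_pile [(0.78, [123.0, 155.0], 7218), (0.32, [210.0, 324.0], 1116)]
2.45 [471.8811163  139.12134368 244.5881033 ] [ 3.14125243e+00 -2.49589613e-04 -2.82865094e+00]
```

View pics/w1.png

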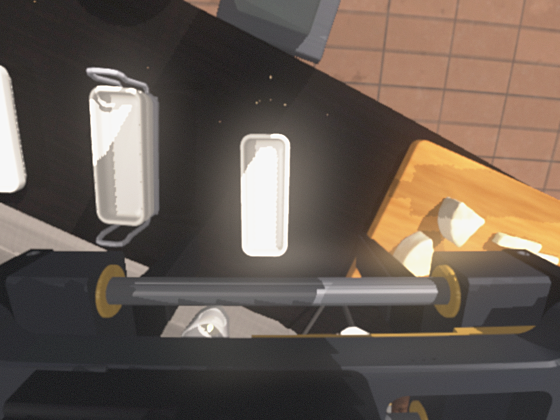

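```bash
cat > ana.py <<'E'
import sys,pickle
from h import *
tag=sys.argv[1]
o=pickle.load(open(tag+".pkl","rb"));c=o["c"];im=o["im"].copy()
RIM=rr(164,62,10,30);INN=rr(152,50,8,30)
# args: query idx x y z0
a=sys.argv[2:]
for i in range(0,len(a),5):
    q,k,x,y,z0=a[i],int(a[i+1]),*map(float,a[i+2:i+5])
    m=o[q][k]["pixels"].astype(float)
    v,e=fit([("wrist",c,m,None)],(x,y),z0);print(q,k,v.round(1),round(e,3))
    cs,_=cv2.findContours(m.astype(np.uint8),0,1);cv2.drawContours(im,cs,-1,(255,0,0),1)
    for R in(RIM,INN):
        cv2.polylines(im,[np.round(proj("wrist",place(R,v[0],v[1],v[2]/100,z0),c)).astype(int)],True,(0,200,0),1)
save(cv2.resize(im[60:280,:340],None,fx=2.35,fy=2.35,interpolation=2),tag+"_o.png")
E
python3 ana.py w1 dish_a 0 498 128 0 dish_pile 0 498 -60 27
```

```text
dish_a 0 [496.3 124.   29.6] 0.029
dish_pile 0 [498.4 -57.7  21.1] 0.102
```

View pics/w1_o.png

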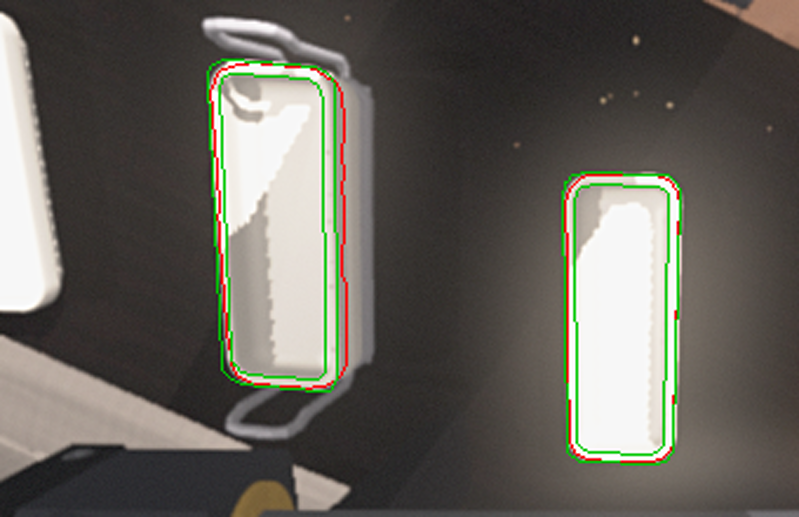

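```bash
python3 look.py w2 dish_a dish_pile; python3 ana.py w2 dish_a 0 498 128 0
```

```text
dish_a [(0.84, [263.0, 193.0], 5699), (0.83, [6.0, 147.0], 1881)]
dish_pile [(0.83, [117.0, 156.0], 7252)]
2.6 [471.551703   140.03014613 244.76485793] [ 3.14141219e+00  9.53982455e-05 -2.82605406e+00]
dish_a 0 [496.1 124.1  29.7] 0.026
```

Request:
drive_tool(commands=[{"dx":8,"dy":-5,"dz":-30,"yaw":-1.1},{"dx":8,"dy":-5,"dz":-30,"yaw":0},{"dx":8.5,"dy":-6,"dz":-30,"yaw":0},{"dx":0,"dy":0,"dz":-20,"yaw":0},{"dx":0,"dy":0,"dz":0,"yaw":0}])

```text
t: 3.02
eef_pos: [494.8, 123.6, 131.4]
tcp_rot: [3.14, -0.006, -2.846]
ft_force: [-0.6, 0.2, 0.3]
opening: 1.002
```

```bash
python3 look.py w3 dish_a dish_pile; python3 look.py w4 dish_a dish_pile; python3 ana.py w4 dish_a 0 498 128 0
```

```text
dish_a [(0.8, [280.0, 196.0], 10606)]
dish_pile [(0.6, [69.0, 148.0], 15287), (0.27, [118.0, 83.0], 2946)]
3.1667 [496.72144749 123.85701563 135.71433588] [-3.14156235e+00  8.88738151e-04 -2.84530647e+00]
dish_a [(0.84, [280.0, 193.0], 10445)]
dish_pile [(0.86, [76.0, 143.0], 14778)]
3.3167 [496.97760692 123.57915612 136.15292506] [-3.14124854e+00  2.48017821e-03 -2.84569761e+00]
dish_a 0 [495.9 123.9  29.7] 0.066
```

View pics/w4.png

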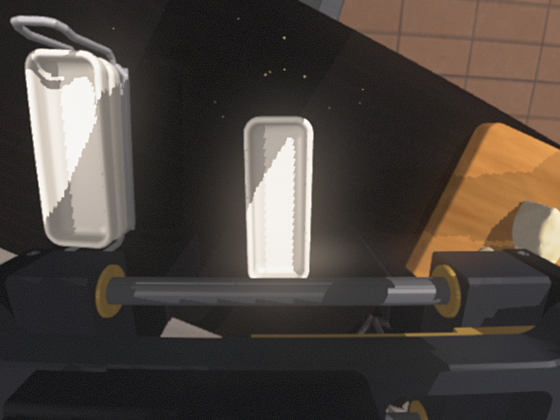

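```bash
python3 - <<'E'
from h import *
import pickle
A=pickle.load(open("w2.pkl","rb"));B=pickle.load(open("w4.pkl","rb"))
va=np.ones((420,560));va[268:]=0
va2=np.ones((420,560))
for z in(-12,-8,-4,0,4,8,12):
    v=[("wrist",A["c"],A["dish_a"][0]["pixels"].astype(float),None),("wrist",B["c"],B["dish_a"][0]["pixels"].astype(float)*va,va)]
    x,e=fit(v,(496,124),z);print(z,x.round(1),round(e,4))
E
python3 ana.py w4 dish_pile 0 498 -60 27
```

```text
-12 [497.5 123.8  29.4] 0.0736
-8 [497.2 124.2  29.4] 0.0503
-4 [496.7 124.   29.7] 0.0418
0 [496.2 124.   29.4] 0.0523
4 [496.1 124.1  29.9] 0.0835
8 [496.2 124.2  30.4] 0.1175
12 [496.1 124.8  28.5] 0.1553
dish_pile 0 [499.2 -58.8  19.2] 0.112
```

View pics/w4_o.png

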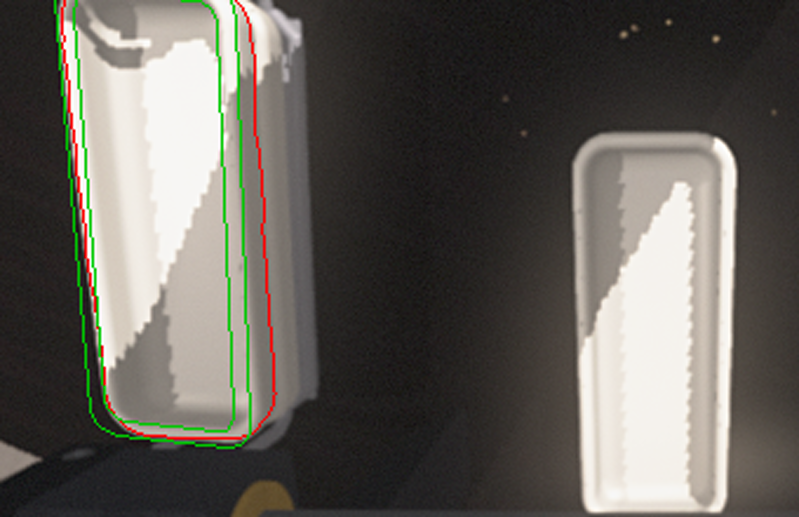

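Request:
drive_tool(commands=[{"dx":-6,"dy":-36,"dz":20,"yaw":0},{"dx":-6,"dy":-36,"dz":20,"yaw":0},{"dx":-6,"dy":-36,"dz":20,"yaw":0},{"dx":-6,"dy":-36,"dz":20,"yaw":0},{"dx":-6,"dy":-36,"dz":20,"yaw":0}])

```text
t: 3.73
eef_pos: [465.9, -58.2, 236.8]
tcp_rot: [-3.141, 0.002, -2.846]
ft_force: [0.6, -0.5, -0.7]
opening: 1.002
```

Request:
drive_tool(commands=[{"dx":0,"dy":0,"dz":0,"yaw":0},{"dx":0,"dy":0,"dz":0,"yaw":0}])

```text
t: 3.9
eef_pos: [466.7, -58.2, 236.5]
tcp_rot: [-3.14, 0.003, -2.85]
ft_force: [-0.1, 0.5, -0.8]
opening: 1.002
```

```bash
python3 look.py w5 dish_pile dish_a caddy; python3 ana.py w5 dish_pile 0 498 -60 27 ; python3 -c "
import cv2
a=cv2.imread('pics/w5.png');cv2.imwrite('pics/w5z.png',cv2.resize(a[80:280,180:400],None,fx=3,fy=3,interpolation=2))"
```

```text
dish_pile [(0.98, [271.0, 210.0], 6752)]
dish_a [(0.7, [405.0, 222.0], 3534), (0.64, [126.0, 178.0], 6263), (0.38, [4.0, 61.0], 912)]
caddy [(0.69, [276.0, 142.0], 282)]
4.1 [466.41520257 -55.68410582 234.29843992] [ 3.14095822e+00 -5.88616399e-04 -2.84478437e+00]
dish_pile 0 [498.1 -57.   22.7] 0.035
```

View pics/w5_o.png

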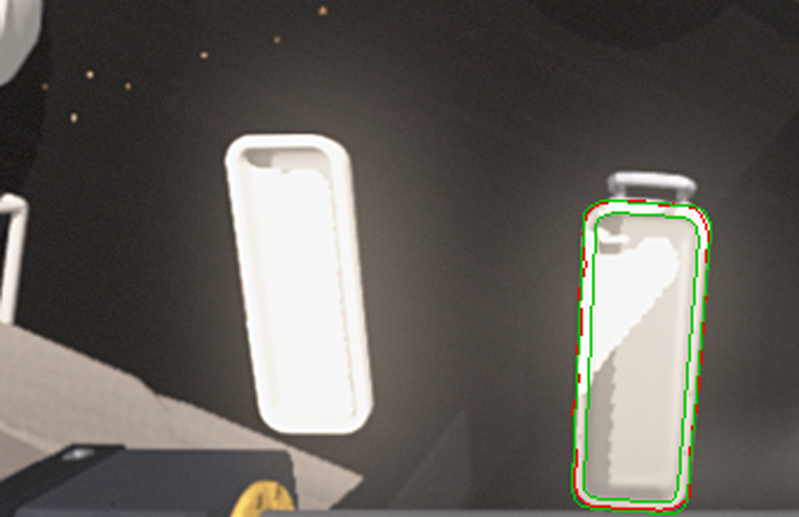

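View pics/w5z.png

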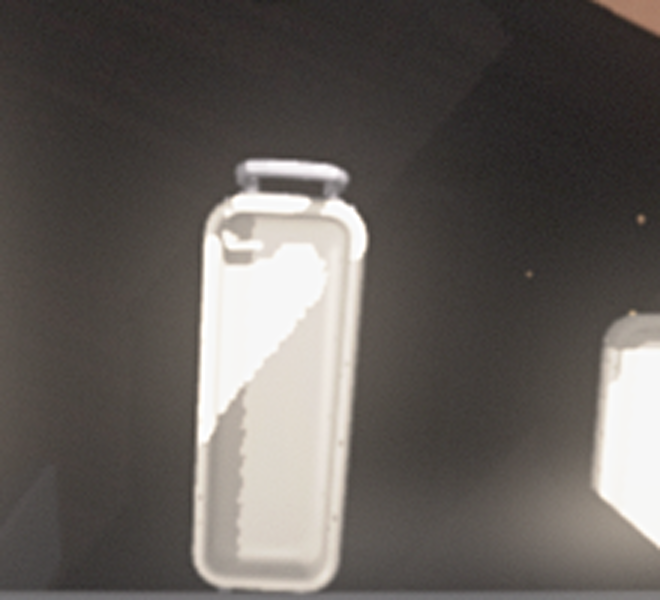

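```bash
python3 look.py w6 dish_pile dish_a; python3 ana.py w6 dish_pile 0 498 -60 27 dish_a 0 520 -241 0 ;python3 ana.py w6 dish_a 1 520 -241 0 ; python3 - <<'E'
from h import *
import pickle
A=pickle.load(open("w6.pkl","rb"));B=pickle.load(open("w2.pkl","rb"))
for z in(17,21,24,27,30,33,37):
    v=[("wrist",o["c"],o["dish_pile"][0]["pixels"].astype(float),None) for o in (A,)]
    x,e=fit(v,(498,-57),z);print(z,x.round(1),round(e,4))
E
```

```text
dish_pile [(0.71, [272.0, 210.0], 6683)]
dish_a [(0.91, [127.0, 177.0], 6178), (0.89, [403.0, 223.0], 3521)]
4.25 [466.56419904 -55.8810904  234.20595973] [ 3.14093951e+00 -8.18065091e-04 -2.84459384e+00]
dish_pile 0 [498.7 -56.7  22.6] 0.036
dish_a 0 [ 519.8 -244.8   29.6] 0.115
dish_a 1 [944.  20. 124.] 1.0
17 [500.7 -56.2  22.6] 0.0313
21 [499.9 -56.5  22.6] 0.0241
24 [499.2 -56.6  22.8] 0.0276
27 [498.7 -56.7  22.6] 0.0356
30 [498.  -56.8  22.8] 0.0478
33 [498.4 -56.5  22.8] 0.0601
37 [498.3 -56.8  22.1] 0.0823
```

Request:
drive_tool(commands=[{"dx":6,"dy":36,"dz":-20,"yaw":0},{"dx":6,"dy":36,"dz":-20,"yaw":0},{"dx":6,"dy":36,"dz":-20,"yaw":0},{"dx":6,"dy":36,"dz":-20,"yaw":0},{"dx":6,"dy":36,"dz":-20,"yaw":0}])

```text
t: 4.67
eef_pos: [496.3, 125.5, 133.4]
tcp_rot: [3.141, -0.0, -2.846]
ft_force: [1.2, -0.9, 0.4]
opening: 0.999
```

Request:
drive_tool(commands=[{"dx":0,"dy":0,"dz":-20,"yaw":0},{"dx":0,"dy":0,"dz":-20,"yaw":0},{"dx":0,"dy":0,"dz":-20,"yaw":0},{"dx":0,"dy":0,"dz":-20,"yaw":0},{"dx":0,"dy":0,"dz":0,"yaw":0}])

```text
t: 5.08
eef_pos: [494.8, 123.7, 51.5]
tcp_rot: [3.14, -0.005, -2.845]
ft_force: [-0.9, -0.2, -0.7]
opening: 1.002
```

Request:
drive_tool(commands=[{"dx":0,"dy":0,"dz":0,"yaw":0},{"dx":0,"dy":0,"dz":0,"yaw":0}])

```text
t: 5.25
eef_pos: [496.8, 123.5, 55.3]
tcp_rot: [-3.142, 0.0, -2.846]
ft_force: [-0.4, -0.5, 0.5]
opening: 1.002
```

```bash
python3 -c "
from h import *
print(env.state())"
```

```text
{'t': 5.25, 'joints': array([ 1.14431361e-01,  5.64855826e-01,  1.98505126e+00,  1.25320406e-04,
        5.91277275e-01, -1.75231140e+00]), 'qvel': array([-0.00437606, -0.01644728, -0.00408828, -0.00058856, -0.00511223,
       -0.00097024]), 'tau': array([ 9.84234083e-02, -5.30822754e+01, -1.39997005e+01, -2.55804212e-02,
        6.02980354e-02,  2.40678863e-03]), 'eef_pos': array([496.84108641, 123.45661672,  55.31370946]), 'tcp_rot': array([-3.14158770e+00,  4.14203898e-04, -2.84575025e+00]), 'ft_force': array([-0.40237551, -0.50547847,  0.49086768]), 'moment': array([0.02753989, 0.0125683 , 0.03898279]), 'opening': 1.001568998844049}
```

Request:
drive_tool(commands=[{"dx":0,"dy":0.5,"dz":-14,"yaw":0},{"dx":0,"dy":0,"dz":-14,"yaw":0},{"dx":0,"dy":0,"dz":-10,"yaw":0},{"dx":0,"dy":0,"dz":-6,"yaw":0},{"dx":0,"dy":0,"dz":-2,"yaw":0}])

```text
t: 5.67
eef_pos: [496.6, 123.6, 8.5]
tcp_rot: [3.141, -0.0, -2.846]
ft_force: [-0.0, 0.7, -0.2]
opening: 1.006
```

Request:
drive_tool(commands=[{"dx":0,"dy":0,"dz":0,"yaw":0},{"dx":0,"dy":0,"dz":0,"yaw":0},{"dx":0,"dy":0,"dz":0,"yaw":0}])

```text
t: 5.92
eef_pos: [496.9, 123.7, 9.2]
tcp_rot: [-3.142, 0.001, -2.846]
ft_force: [-0.0, 0.1, 0.5]
opening: 0.995
```

Request:
drive_tool(commands=[{"dx":0,"dy":0,"dz":0,"yaw":0},{"dx":0,"dy":0,"dz":0,"yaw":0},{"dx":0,"dy":0,"dz":0,"yaw":0},{"dx":0,"dy":0,"dz":0,"yaw":0},{"dx":0,"dy":0,"dz":0,"yaw":0}], grip=0.5)

```text
t: 6.33
eef_pos: [496.6, 123.6, 8.7]
tcp_rot: [3.142, 0.0, -2.846]
ft_force: [-0.4, -0.5, -0.5]
opening: 0.706
```

Request:
drive_tool(commands=[{"dx":0,"dy":0,"dz":0,"yaw":0},{"dx":0,"dy":0,"dz":0,"yaw":0},{"dx":0,"dy":0,"dz":0,"yaw":0}], grip=0.5)

```text
t: 6.58
eef_pos: [496.6, 123.7, 8.7]
tcp_rot: [3.142, 0.0, -2.846]
ft_force: [-1.0, -0.6, 1.6]
opening: 0.649
```

Request:
drive_tool(commands=[{"dx":0,"dy":0,"dz":2,"yaw":0},{"dx":0,"dy":0,"dz":8,"yaw":0},{"dx":0,"dy":0,"dz":20,"yaw":0},{"dx":0,"dy":0,"dz":25,"yaw":0},{"dx":0,"dy":0,"dz":25,"yaw":0}], grip=0.3)

```text
t: 7.0
eef_pos: [496.1, 123.6, 89.7]
tcp_rot: [3.141, -0.001, -2.846]
ft_force: [1.2, -0.0, -2.6]
opening: 0.65
```

Request:
drive_tool(commands=[{"dx":0,"dy":0,"dz":25,"yaw":0},{"dx":0,"dy":0,"dz":20,"yaw":0},{"dx":0,"dy":0,"dz":10,"yaw":0},{"dx":0,"dy":0,"dz":0,"yaw":0},{"dx":0,"dy":0,"dz":0,"yaw":0}])

```text
t: 7.42
eef_pos: [496.4, 123.6, 143.5]
tcp_rot: [3.142, 0.0, -2.846]
ft_force: [-0.8, 0.5, -3.0]
opening: 0.653
```

```bash
python3 look.py w7 dish_a; python3 -c "
from h import *
im=env.read_camera('side');save(cv2.resize(im[60:270,150:400],None,fx=3,fy=3,interpolation=2)[:600,:750],'s7.png')"
```

```text
dish_a [(0.86, [280.0, 207.0], 23253)]
7.5167 [495.97071996 123.53243963 142.50181434] [ 3.14117082e+00 -1.94770706e-03 -2.84629281e+00]
```

View pics/w7.png

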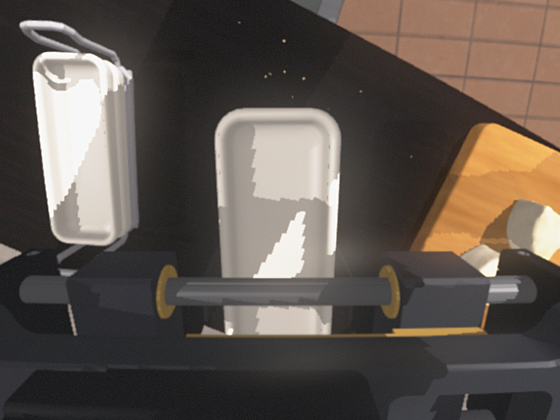

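View pics/s7.png

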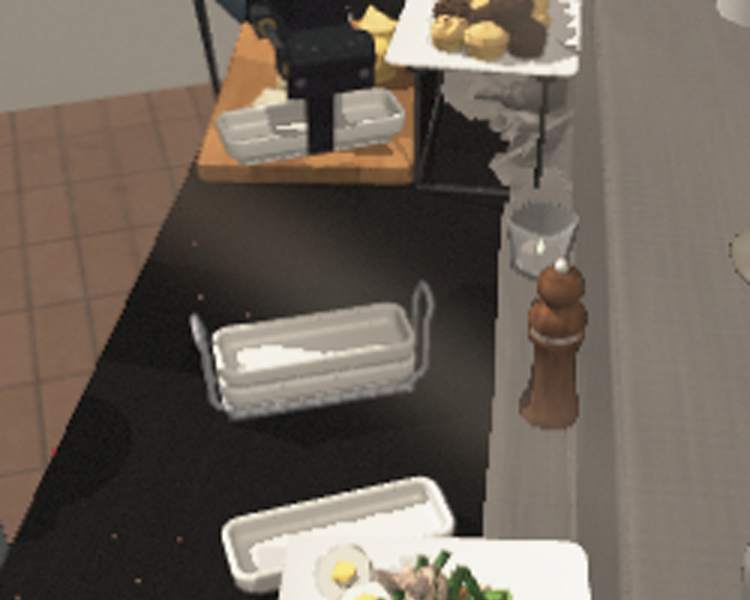

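```bash
cat > held.py <<'E'
import sys,pickle
from h import *
tag,x,y,z0=sys.argv[1],*map(float,sys.argv[2:5])
A=pickle.load(open(tag+".pkl","rb"));va=np.ones((420,560));va[262:]=0
P=DISH
for z in(z0-6,z0-3,z0,z0+3):
    print(z,fit([("wrist",A["c"],A["dish_a"][0]["pixels"]*va,va)],(x,y),z))
E
python3 held.py w7 496 124 134
```

```text
128.0 (array([496.07055909, 122.81482555,  28.42892305]), np.float64(0.03256787392111876))
131.0 (array([496.23275713, 123.49576094,  29.15127357]), np.float64(0.02060799737790888))
134.0 (array([496.39875805, 123.61964464,  28.99604874]), np.float64(0.026043373757238066))
137.0 (array([496.74099035, 123.22045977,  27.66599165]), np.float64(0.045818310936305034))
```

Request:
drive_tool(commands=[{"dx":0.5,"dy":-25,"dz":0,"yaw":-1},{"dx":0.5,"dy":-35,"dz":0,"yaw":-1},{"dx":0.5,"dy":-40,"dz":0,"yaw":-1},{"dx":0.5,"dy":-40,"dz":0,"yaw":-0.9},{"dx":0.3,"dy":-40.4,"dz":0,"yaw":0}])

```text
t: 7.98
eef_pos: [498.2, -58.3, 142.6]
tcp_rot: [3.141, -0.002, -2.915]
ft_force: [1.4, 0.9, -1.5]
opening: 0.648
```

Request:
drive_tool(commands=[{"dx":0,"dy":0,"dz":-10,"yaw":0},{"dx":0,"dy":0,"dz":-10,"yaw":0},{"dx":0,"dy":0,"dz":0,"yaw":0},{"dx":0,"dy":0,"dz":0,"yaw":0},{"dx":0,"dy":0,"dz":0,"yaw":0}])

```text
t: 8.4
eef_pos: [498.8, -55.6, 123.4]
tcp_rot: [3.141, -0.001, -2.913]
ft_force: [-0.0, -0.0, -2.1]
opening: 0.654
```

```bash
python3 look.py w8 dish_a dish_pile caddy; python3 -c "
from h import *
im=env.read_camera('side');save(cv2.resize(im[110:230,180:340],None,fx=5,fy=5,interpolation=2),'s8.png')
im=env.read_camera('scene');save(cv2.resize(im[150:270,180:330],None,fx=5,fy=5,interpolation=2),'c8.png')
print(env.state()['eef_pos'],env.state()['tcp_rot'])"
```

```text
dish_a [(0.89, [71.0, 174.0], 12250), (0.67, [277.0, 204.0], 23243)]
dish_pile []
caddy [(0.67, [278.0, 98.0], 760)]
8.6 [499.04874448 -56.08028856 123.99396724] [-3.14143493e+00  5.55920177e-04 -2.91312047e+00]
[498.96808018 -56.38199024 123.92634519] [-3.14145583e+00  4.30929924e-04 -2.91359938e+00]
```

View pics/s8.png

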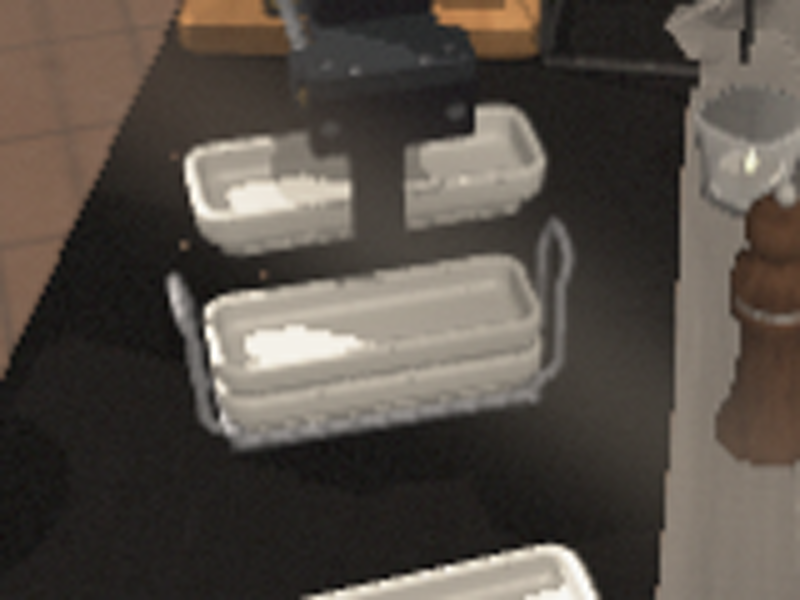

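View pics/w8.png

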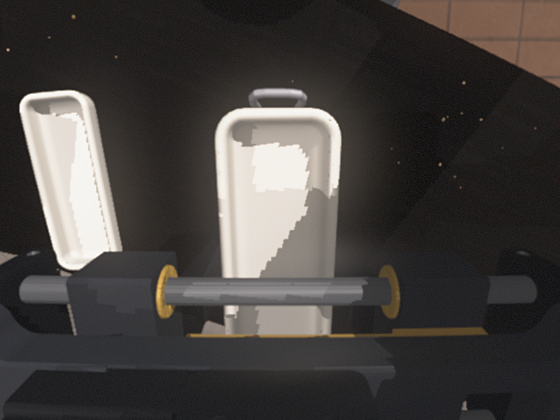

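View pics/c8.png

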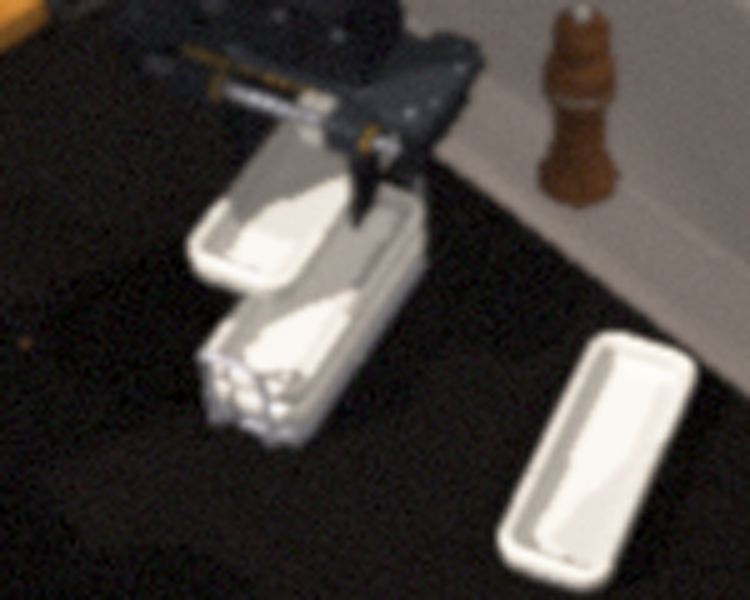

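```bash
cat > ov.py <<'E'
import sys
from h import *
# args: tag then poses x y yawdeg z0 ...
tag=sys.argv[1];a=list(map(float,sys.argv[2:]))
for n,(r0,r1,c0,c1) in(("side",(110,230,180,340)),("scene",(150,270,180,330))):
    im=env.read_camera(n)[r0:r1,c0:c1];im=cv2.resize(im,None,fx=5,fy=5,interpolation=2).copy()
    for i in range(0,len(a),4):
        for R in(rr(164,62,10,30),rr(152,50,8,30)):
            p=proj(n,place(R,a[i],a[i+1],np.radians(a[i+2]),a[i+3]))
            cv2.polylines(im,[np.round((p-[c0,r0]+.5)*5).astype(int)],True,(0,255,0) if i==0 else (255,0,0),1)
    save(im,f"{tag}_{n}.png")
E
python3 ov.py ov8 498.7 -56.8 13 27 499 -56.4 13 115
```

```text
(no output)
```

View pics/ov8_side.png

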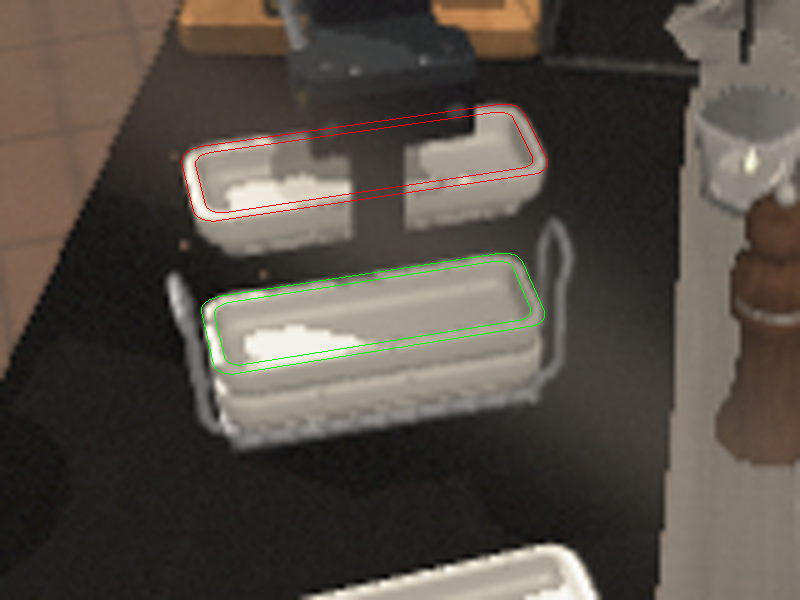

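View pics/ov8_scene.png

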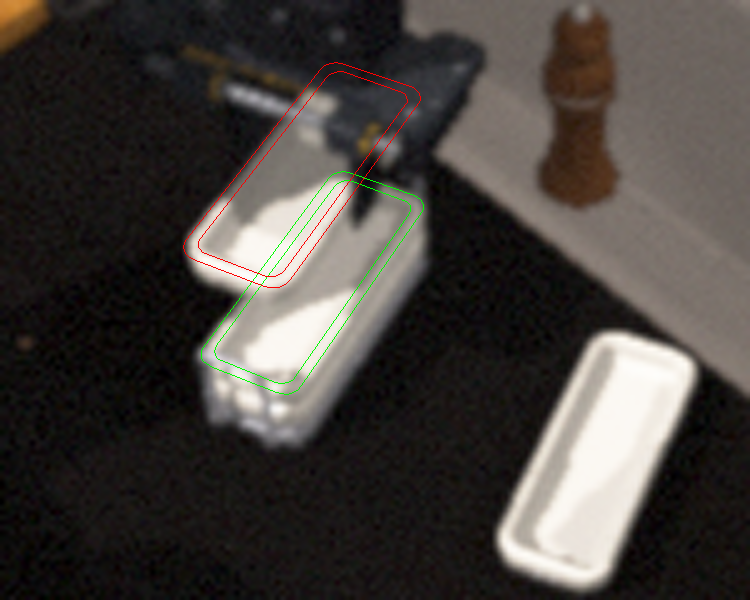

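Request:
drive_tool(commands=[{"dx":-0.3,"dy":-0.3,"dz":-12,"yaw":0},{"dx":0,"dy":0,"dz":-15,"yaw":0},{"dx":0,"dy":0,"dz":-14,"yaw":0},{"dx":0,"dy":0,"dz":-8,"yaw":0},{"dx":0,"dy":0,"dz":-3,"yaw":0}])

```text
t: 9.22
eef_pos: [498.2, -57.0, 70.7]
tcp_rot: [3.141, -0.001, -2.914]
ft_force: [-0.6, -0.2, -2.1]
opening: 0.646
```

Request:
drive_tool(commands=[{"dx":0,"dy":0,"dz":0,"yaw":0},{"dx":0,"dy":0,"dz":0,"yaw":0},{"dx":0,"dy":0,"dz":0,"yaw":0}])

```text
t: 9.47
eef_pos: [498.9, -57.2, 72.3]
tcp_rot: [-3.141, 0.001, -2.914]
ft_force: [0.2, 0.8, -2.0]
opening: 0.648
```

```bash
python3 ov.py ov9 498.7 -56.8 13 27 498.7 -56.8 13 63; python3 -c "
from h import *
print(env.state()['eef_pos'],env.state()['tcp_rot'])"
```

```text
[498.85735899 -57.14484186  72.25535739] [-3.14119065e+00  9.66719765e-04 -2.91433839e+00]
```

View pics/ov9_side.png

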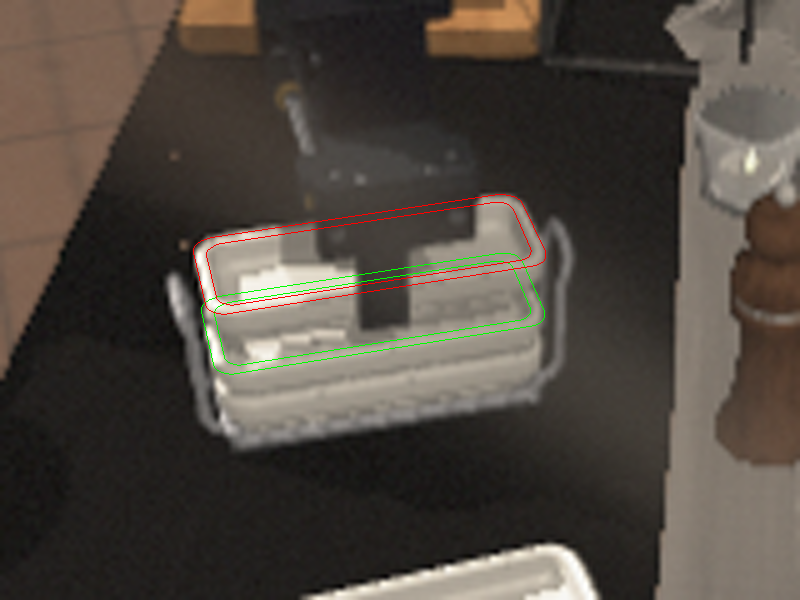

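View pics/ov9_scene.png

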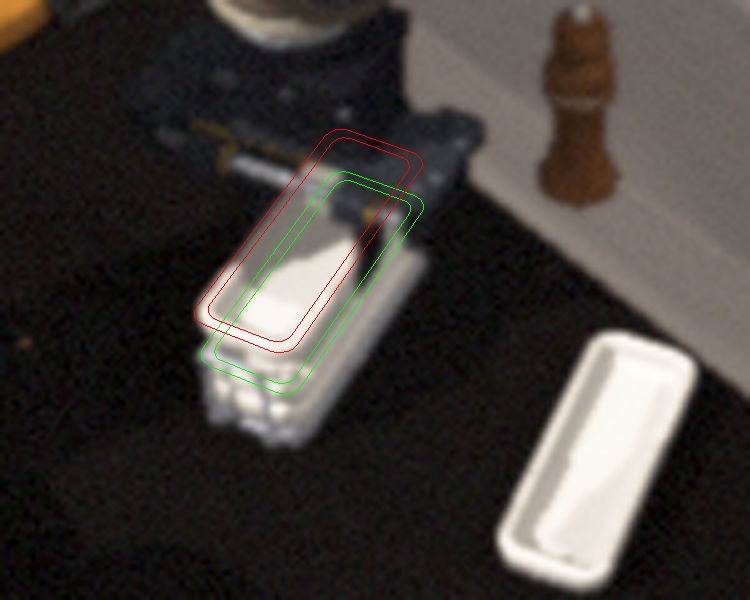

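Request:
drive_tool(commands=[{"dx":-0.5,"dy":0,"dz":-4,"yaw":0},{"dx":0,"dy":0,"dz":-4,"yaw":0},{"dx":0,"dy":0,"dz":-3,"yaw":0},{"dx":0,"dy":0,"dz":-1,"yaw":0},{"dx":0,"dy":0,"dz":0,"yaw":0}])

```text
t: 9.98
eef_pos: [497.9, -57.0, 59.2]
tcp_rot: [3.141, -0.001, -2.914]
ft_force: [-0.5, -0.1, -0.8]
opening: 0.649
```

Request:
drive_tool(commands=[{"dx":0,"dy":0,"dz":-1,"yaw":0},{"dx":0,"dy":0,"dz":-1,"yaw":0},{"dx":0,"dy":0,"dz":0,"yaw":0}])

```text
t: 10.23
eef_pos: [498.0, -57.1, 57.5]
tcp_rot: [3.141, -0.0, -2.914]
ft_force: [-0.0, 0.2, -1.8]
opening: 0.652
```

No contact force, so the foot has gone in freely below the rim.

Request:
drive_tool(commands=[{"dx":0,"dy":0,"dz":-0.7,"yaw":0},{"dx":0,"dy":0,"dz":-0.7,"yaw":0},{"dx":0,"dy":0,"dz":0,"yaw":0},{"dx":0,"dy":0,"dz":0,"yaw":0}])

```text
t: 10.57
eef_pos: [498.1, -57.1, 56.3]
tcp_rot: [3.142, 0.0, -2.914]
ft_force: [-0.7, -0.4, -2.1]
opening: 0.649
```

```bash
python3 -c "
from h import *
im=env.read_camera('side');print(env.state()['eef_pos'],env.state()['ft_force'])
print(env.state()['moment'])"
```

```text
[498.06402556 -57.05327645  56.26397085] [-0.33587572 -0.27245546 -1.4592629 ]
[ 0.08734999  0.04288288 -0.01414544]
```

Request:
drive_tool(commands=[{"dx":0,"dy":0,"dz":-0.5,"yaw":0},{"dx":0,"dy":0,"dz":0,"yaw":0},{"dx":0,"dy":0,"dz":0,"yaw":0}])

```text
t: 10.87
eef_pos: [498.0, -57.0, 55.8]
tcp_rot: [3.141, -0.0, -2.914]
ft_force: [-0.6, 0.5, -3.0]
opening: 0.65
```

Request:
drive_tool(commands=[{"dx":0,"dy":0,"dz":-0.5,"yaw":0},{"dx":0,"dy":0,"dz":0,"yaw":0},{"dx":0,"dy":0,"dz":0,"yaw":0}])

```text
t: 11.12
eef_pos: [498.1, -57.1, 55.6]
tcp_rot: [-3.142, 0.0, -2.914]
ft_force: [-0.9, 0.0, 5.2]
opening: 0.651
```

Request:
drive_tool(commands=[{"dx":0,"dy":0,"dz":0.2,"yaw":0},{"dx":0,"dy":0,"dz":0,"yaw":0}])

```text
t: 11.28
eef_pos: [498.1, -57.1, 55.6]
tcp_rot: [-3.142, 0.0, -2.914]
ft_force: [-0.2, 0.3, 4.8]
opening: 0.65
```

Request:
drive_tool(commands=[{"dx":0,"dy":0,"dz":0,"yaw":0},{"dx":0,"dy":0,"dz":0,"yaw":0},{"dx":0,"dy":0,"dz":0,"yaw":0},{"dx":0,"dy":0,"dz":0,"yaw":0},{"dx":0,"dy":0,"dz":0,"yaw":0}], grip=0.95)

```text
t: 11.7
eef_pos: [498.1, -57.1, 55.4]
tcp_rot: [3.141, -0.0, -2.914]
ft_force: [-0.0, 0.3, -0.3]
opening: 0.924
```

Request:
drive_tool(commands=[{"dx":0,"dy":0,"dz":3,"yaw":0},{"dx":0,"dy":0,"dz":12,"yaw":0},{"dx":0,"dy":0,"dz":25,"yaw":0},{"dx":0,"dy":0,"dz":30,"yaw":0},{"dx":0,"dy":0,"dz":30,"yaw":0}])

```text
t: 12.12
eef_pos: [497.6, -57.0, 156.5]
tcp_rot: [3.141, -0.001, -2.914]
ft_force: [0.5, -0.4, -0.4]
opening: 0.951
```

Request:
drive_tool(commands=[{"dx":-8,"dy":0,"dz":30,"yaw":0},{"dx":-12,"dy":0,"dz":30,"yaw":0},{"dx":-12,"dy":0,"dz":20,"yaw":0},{"dx":0,"dy":0,"dz":0,"yaw":0},{"dx":0,"dy":0,"dz":0,"yaw":0}])

```text
t: 12.53
eef_pos: [466.1, -57.1, 236.4]
tcp_rot: [-3.14, 0.002, -2.915]
ft_force: [0.7, 0.0, -0.4]
opening: 0.95
```

```bash
python3 look.py w10 dish_pile dish_a;  python3 ana.py w10 dish_pile 0 498 -57 47; python3 ov.py ov10 498.2 -57 13 47
```

```text
dish_pile []
dish_a [(0.9, [130.0, 187.0], 5987), (0.73, [272.0, 214.0], 7030)]
12.6833 [466.00736172 -57.00892554 234.43826455] [ 3.14072087e+00 -1.42150756e-03 -2.91441326e+00]Traceback (most recent call last):
  File "ana.py", line 10, in <module>
    m=o[q][k]["pixels"].astype(float)
      ~~~~^^^
IndexError: list index out of range
```

View pics/ov10_side.png

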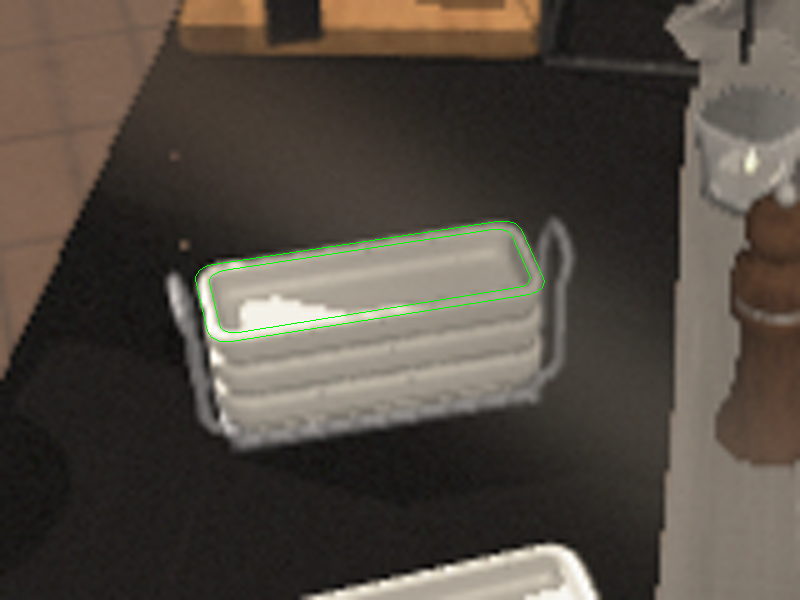

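View pics/ov10_scene.png

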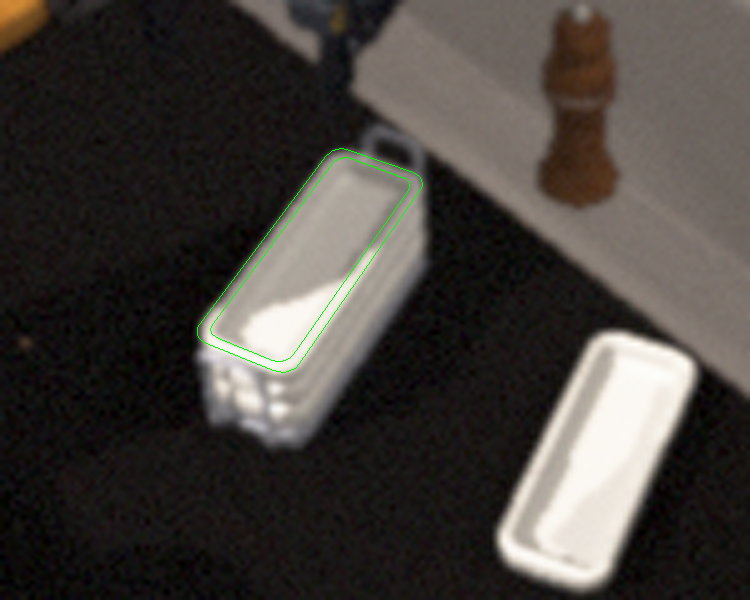

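```bash
python3 ana.py w10 dish_a 1 498 -57 47 dish_a 0 520 -243 0
```

```text
dish_a 1 [498.8 -56.9  22.6] 0.087
dish_a 0 [ 520.2 -245.4   25.4] 0.109
```

View pics/w10_o.png

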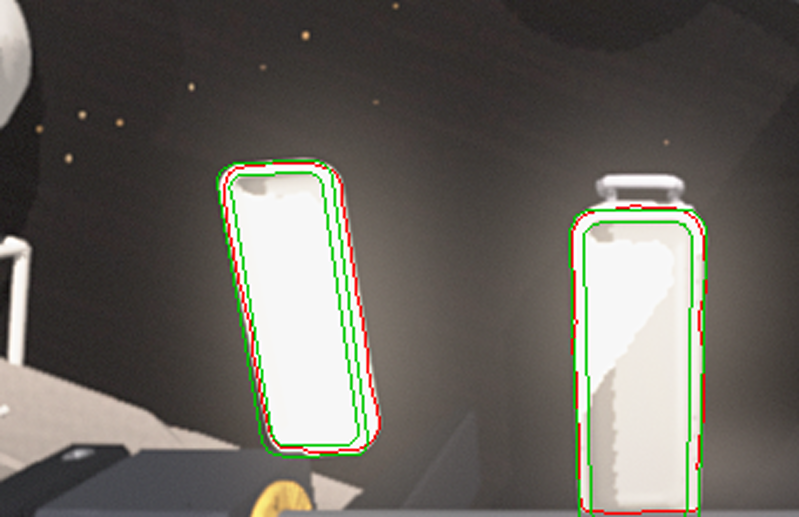

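Request:
drive_tool(commands=[{"dx":4,"dy":-37,"dz":0,"yaw":0.8},{"dx":5,"dy":-37,"dz":0,"yaw":0.8},{"dx":5,"dy":-37,"dz":0,"yaw":0.8},{"dx":5,"dy":-37,"dz":0,"yaw":0.6},{"dx":5,"dy":-37,"dz":0,"yaw":0}], grip=1)

```text
t: 13.2
eef_pos: [490.1, -243.9, 234.5]
tcp_rot: [3.14, -0.001, -2.861]
ft_force: [0.3, 0.8, 0.7]
opening: 0.999
```

Request:
drive_tool(commands=[{"dx":0,"dy":0,"dz":0,"yaw":0},{"dx":0,"dy":0,"dz":0,"yaw":0},{"dx":0,"dy":0,"dz":0,"yaw":0}])

```text
t: 13.45
eef_pos: [489.8, -241.7, 234.5]
tcp_rot: [3.14, -0.001, -2.863]
ft_force: [0.4, 0.4, -0.3]
opening: 0.997
```

```bash
python3 look.py w11 dish_a bowl_olives; python3 ana.py w11 dish_a 0 520 -244 0;  python3 - <<'E'
from h import *
for n in("scene","side"):
    env.read_camera(n)
    for q in("bowl_olives","tealight","pepper_mill"):
        r=env.place_of(q,n)
        if r: print(n,q,r[0]["conf"],atz(n,[r[0]["pixel"]],0))
r=lambda n,q:(ray(n,[q])[0],ray(n,[q])[1][0])
print("spoon",tri([r("scene",[370,273]),r("side",[237,315])]))
E
```

```text
dish_a [(0.79, [427.0, 221.0], 4910), (0.77, [268.0, 205.0], 5919)]
bowl_olives [(0.95, [98.0, 74.0], 14488), (0.22, [391.0, 207.0], 553)]
13.6 [ 490.07624399 -240.97181509  235.35132613] [ 3.14109531e+00 -2.79020771e-04 -2.86072504e+00]
dish_a 0 [1018.   68.  236.] 1.0
scene bowl_olives 0.66 [[ 417.02951178 -460.07137157    0.        ]]
scene tealight 0.59 [[703.99736913  99.19726324   0.        ]]
scene pepper_mill 0.62 [[688.96200969 -98.86357244   0.        ]]
side bowl_olives 0.7 [[705.8019168  110.58694032   0.        ]]
side tealight 0.94 [[705.8476638  101.05276779   0.        ]]
side pepper_mill 0.56 [[693.42627917 -91.91356302   0.        ]]
spoon (array([ 490.71896926, -472.81289342,  106.38171369]), [np.float64(11.429010016092144), np.float64(11.42901001609209)])
```

View pics/w11.png

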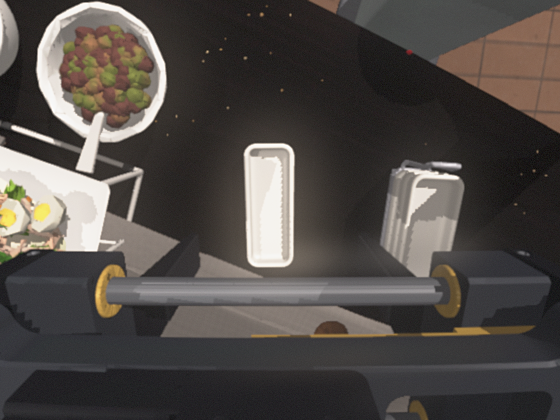

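```bash
python3 ana.py w11 dish_a 1 520 -244 0; python3 look.py w12 dish_a; python3 - <<'E'
from h import *
import pickle
A=pickle.load(open("w12.pkl","rb"))
t=min(A["dish_a"],key=lambda t:abs(t["pixel"][0]-268))
for z in (-4,0): print(fit([("wrist",A["c"],t["pixels"].astype(float),None)],(520,-244),z))
E
```

```text
dish_a 1 [ 519.9 -244.5   28.3] 0.035
dish_a [(0.76, [269.0, 203.0], 5909), (0.65, [427.0, 221.0], 4983)]
14.1 [ 490.0525898  -242.02521358  235.47979426] [ 3.14153268e+00  2.74971353e-05 -2.86195144e+00]
(array([ 521.70255357, -243.84574909,   28.91138488]), np.float64(0.03009180910475546))
(array([ 520.74547944, -244.15069946,   29.29882296]), np.float64(0.029711034015907935))
```

View pics/w11_o.png

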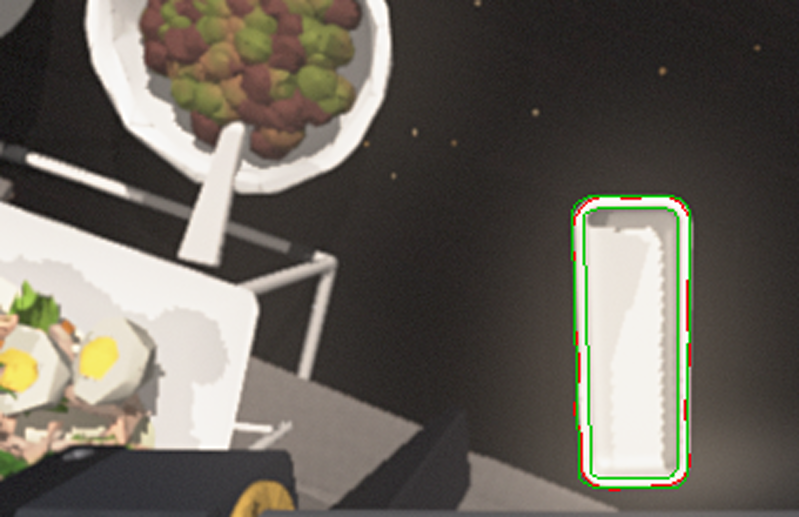

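```bash
python3 - <<'E'
from h import *
import pickle
A=pickle.load(open("w11.pkl","rb"))
for z in(0,80,160): print(z,atz("wrist",[[140,170],[132,212],[108,186]],z,A["c"]).round(0).tolist())
E
```

```text
0 [[524.0, -424.0, 0.0], [585.0, -426.0, 0.0], [558.0, -464.0, 0.0]]
80 [[503.0, -392.0, 80.0], [552.0, -393.0, 80.0], [530.0, -424.0, 80.0]]
160 [[482.0, -360.0, 160.0], [520.0, -361.0, 160.0], [503.0, -384.0, 160.0]]
```

Request:
drive_tool(commands=[{"dx":10,"dy":-1,"dz":-30,"yaw":0.5},{"dx":10,"dy":-1.3,"dz":-36,"yaw":0},{"dx":10.5,"dy":0,"dz":-38,"yaw":0},{"dx":0,"dy":0,"dz":-36,"yaw":0},{"dx":0,"dy":0,"dz":-30,"yaw":0}])

```text
t: 14.52
eef_pos: [520.4, -244.0, 63.0]
tcp_rot: [3.141, -0.001, -2.853]
ft_force: [0.9, 1.2, -0.5]
opening: 1.001
```

Request:
drive_tool(commands=[{"dx":0,"dy":0,"dz":-10,"yaw":0},{"dx":0,"dy":0,"dz":0,"yaw":0},{"dx":0,"dy":0,"dz":0,"yaw":0},{"dx":0,"dy":0,"dz":0,"yaw":0}])

```text
t: 14.85
eef_pos: [521.4, -244.9, 57.3]
tcp_rot: [-3.14, 0.002, -2.853]
ft_force: [-0.2, 0.6, 0.1]
opening: 1.002
```

Request:
drive_tool(commands=[{"dx":-0.5,"dy":0.3,"dz":-14,"yaw":0},{"dx":0,"dy":0,"dz":-14,"yaw":0},{"dx":0,"dy":0,"dz":-10,"yaw":0},{"dx":0,"dy":0,"dz":-6,"yaw":0},{"dx":0,"dy":0,"dz":-2,"yaw":0}])

```text
t: 15.27
eef_pos: [520.2, -244.2, 9.6]
tcp_rot: [-3.141, 0.0, -2.853]
ft_force: [-0.3, -0.3, 1.1]
opening: 1.0
```

Request:
drive_tool(commands=[{"dx":0,"dy":0,"dz":0,"yaw":0},{"dx":0,"dy":0,"dz":0,"yaw":0},{"dx":0,"dy":0,"dz":0,"yaw":0}])

```text
t: 15.52
eef_pos: [520.4, -244.2, 10.1]
tcp_rot: [-3.141, 0.001, -2.853]
ft_force: [0.1, -0.1, -0.3]
opening: 1.0
```

Request:
drive_tool(commands=[{"dx":0,"dy":0,"dz":0,"yaw":0},{"dx":0,"dy":0,"dz":0,"yaw":0},{"dx":0,"dy":0,"dz":0,"yaw":0},{"dx":0,"dy":0,"dz":0,"yaw":0},{"dx":0,"dy":0,"dz":0,"yaw":0}], grip=0.5)

```text
t: 15.93
eef_pos: [520.1, -244.1, 9.5]
tcp_rot: [3.142, 0.0, -2.853]
ft_force: [-0.2, 0.2, -0.7]
opening: 0.708
```

Request:
drive_tool(commands=[{"dx":0,"dy":0,"dz":0,"yaw":0},{"dx":0,"dy":0,"dz":0,"yaw":0},{"dx":0,"dy":0,"dz":0,"yaw":0},{"dx":0,"dy":0,"dz":0,"yaw":0}], grip=0.3)

```text
t: 16.27
eef_pos: [520.1, -244.1, 9.5]
tcp_rot: [3.142, 0.0, -2.853]
ft_force: [0.2, -0.3, 1.1]
opening: 0.649
```

Request:
drive_tool(commands=[{"dx":0,"dy":0,"dz":2,"yaw":0},{"dx":0,"dy":0,"dz":8,"yaw":0},{"dx":0,"dy":0,"dz":20,"yaw":0},{"dx":0,"dy":0,"dz":30,"yaw":0},{"dx":0,"dy":0,"dz":30,"yaw":0}])

```text
t: 16.68
eef_pos: [519.5, -243.7, 100.4]
tcp_rot: [3.14, -0.001, -2.853]
ft_force: [0.4, -0.3, -2.2]
opening: 0.649
```

Request:
drive_tool(commands=[{"dx":0,"dy":0,"dz":30,"yaw":0},{"dx":0,"dy":0,"dz":20,"yaw":0},{"dx":0,"dy":0,"dz":10,"yaw":0},{"dx":0,"dy":0,"dz":0,"yaw":0},{"dx":0,"dy":0,"dz":0,"yaw":0}])

```text
t: 17.1
eef_pos: [519.8, -243.9, 159.1]
tcp_rot: [3.141, -0.0, -2.853]
ft_force: [-0.1, 0.5, -2.7]
opening: 0.649
```

```bash
python3 look.py w13 dish_a; python3 - <<'E'
from h import *
import pickle
A=pickle.load(open("w13.pkl","rb"));va=np.ones((420,560));va[262:]=0
t=max(A["dish_a"],key=lambda t:t["pixels"].sum())
for z in (145,148,151): print(fit([("wrist",A["c"],t["pixels"]*va,va)],(520,-244),z))
E
```

```text
dish_a [(0.77, [486.0, 208.0], 7727), (0.74, [278.0, 202.0], 23066)]
17.2 [ 519.46084881 -243.700631    157.98421532] [ 3.13965772e+00 -1.61608946e-03 -2.85330779e+00]
(array([ 519.23692084, -243.8445211 ,   28.58781917]), np.float64(0.0230877506179621))
(array([ 519.3300548 , -243.71550062,   28.66614053]), np.float64(0.021663004669046967))
(array([ 519.55530292, -243.85135221,   28.89121705]), np.float64(0.03971779730843175))
```

View pics/w13.png

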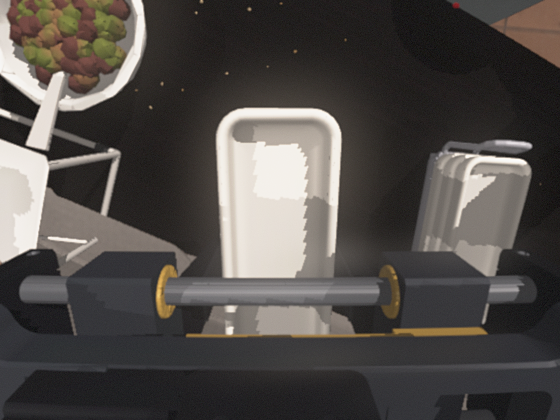

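Request:
drive_tool(commands=[{"dx":-4,"dy":30,"dz":0,"yaw":-1},{"dx":-4.5,"dy":40,"dz":0,"yaw":-1},{"dx":-5,"dy":41,"dz":0,"yaw":-1},{"dx":-4.5,"dy":40,"dz":0,"yaw":-0.5},{"dx":-3.5,"dy":36,"dz":0,"yaw":0}])

```text
t: 17.62
eef_pos: [497.2, -55.0, 158.1]
tcp_rot: [3.14, -0.003, -2.915]
ft_force: [1.0, -0.5, -0.6]
opening: 0.647
```

Request:
drive_tool(commands=[{"dx":0,"dy":0,"dz":-10,"yaw":0},{"dx":0,"dy":0,"dz":-10,"yaw":0},{"dx":0,"dy":0,"dz":0,"yaw":0},{"dx":0,"dy":0,"dz":0,"yaw":0},{"dx":0,"dy":0,"dz":0,"yaw":0}])

```text
t: 18.03
eef_pos: [498.7, -58.1, 139.0]
tcp_rot: [3.141, -0.001, -2.916]
ft_force: [-0.2, 0.4, -2.0]
opening: 0.653
```

```bash
python3 ov.py ov14 498.1 -57 13 47 498.1 -57 13 129; python3 -c "
from h import *
print(env.state()['eef_pos'],env.state()['tcp_rot'])"
```

```text
[498.77068782 -58.01044818 139.46813507] [ 3.14158598e+00  7.64476814e-05 -2.91583339e+00]
```

View pics/ov14_side.png

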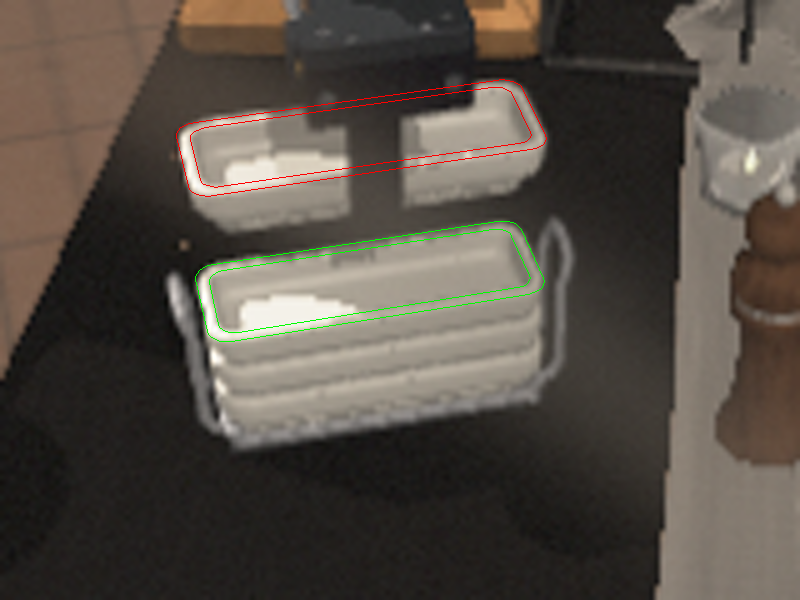

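View pics/ov14_scene.png

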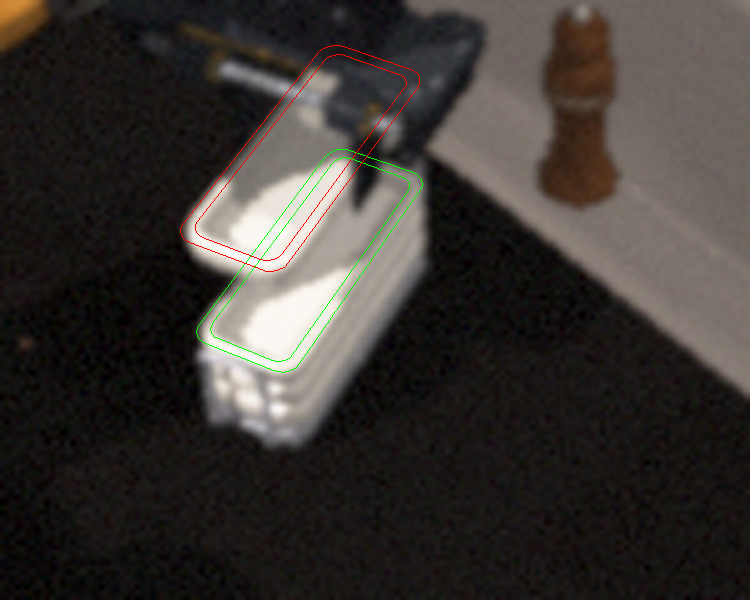

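Request:
drive_tool(commands=[{"dx":-0.5,"dy":0.9,"dz":-10,"yaw":0},{"dx":0,"dy":0,"dz":-15,"yaw":0},{"dx":0,"dy":0,"dz":-12,"yaw":0},{"dx":0,"dy":0,"dz":-7,"yaw":0},{"dx":0,"dy":0,"dz":-3,"yaw":0}])

```text
t: 18.55
eef_pos: [497.9, -56.5, 91.8]
tcp_rot: [3.141, -0.001, -2.915]
ft_force: [0.2, 0.3, -2.2]
opening: 0.65
```

Request:
drive_tool(commands=[{"dx":0,"dy":0,"dz":0,"yaw":0},{"dx":0,"dy":0,"dz":0,"yaw":0},{"dx":0,"dy":0,"dz":0,"yaw":0},{"dx":0,"dy":0,"dz":0,"yaw":0}])

```text
t: 18.88
eef_pos: [498.3, -56.3, 93.0]
tcp_rot: [-3.141, 0.001, -2.914]
ft_force: [0.4, 0.1, -1.9]
opening: 0.645
```

Request:
drive_tool(commands=[{"dx":-0.2,"dy":-0.7,"dz":-4,"yaw":0},{"dx":0,"dy":0,"dz":-4,"yaw":0},{"dx":0,"dy":0,"dz":-3,"yaw":0},{"dx":0,"dy":0,"dz":-2,"yaw":0},{"dx":0,"dy":0,"dz":0,"yaw":0}])

```text
t: 19.3
eef_pos: [497.6, -56.8, 78.9]
tcp_rot: [3.141, -0.001, -2.914]
ft_force: [0.1, -0.5, -2.8]
opening: 0.648
```

Request:
drive_tool(commands=[{"dx":0,"dy":0,"dz":-0.7,"yaw":0},{"dx":0,"dy":0,"dz":-0.7,"yaw":0},{"dx":0,"dy":0,"dz":0,"yaw":0}])

```text
t: 19.55
eef_pos: [497.9, -56.9, 78.0]
tcp_rot: [3.141, -0.0, -2.914]
ft_force: [0.8, -0.6, -2.5]
opening: 0.647
```

Request:
drive_tool(commands=[{"dx":0,"dy":0,"dz":-0.6,"yaw":0},{"dx":0,"dy":0,"dz":0,"yaw":0},{"dx":0,"dy":0,"dz":0,"yaw":0}])

```text
t: 19.8
eef_pos: [497.9, -56.8, 77.5]
tcp_rot: [3.142, 0.0, -2.914]
ft_force: [0.0, -0.1, -3.3]
opening: 0.653
```

Request:
drive_tool(commands=[{"dx":0,"dy":0,"dz":-0.5,"yaw":0},{"dx":0,"dy":0,"dz":0,"yaw":0},{"dx":0,"dy":0,"dz":0,"yaw":0}])

```text
t: 20.05
eef_pos: [497.9, -56.8, 77.0]
tcp_rot: [3.142, 0.0, -2.914]
ft_force: [0.2, -0.4, -2.2]
opening: 0.651
```

Request:
drive_tool(commands=[{"dx":0,"dy":0,"dz":-0.4,"yaw":0},{"dx":0,"dy":0,"dz":0,"yaw":0},{"dx":0,"dy":0,"dz":0,"yaw":0}])

```text
t: 20.3
eef_pos: [497.8, -56.9, 76.5]
tcp_rot: [3.141, -0.0, -2.914]
ft_force: [0.3, -0.9, -1.9]
opening: 0.65
```

Request:
drive_tool(commands=[{"dx":0,"dy":0,"dz":-0.4,"yaw":0},{"dx":0,"dy":0,"dz":0,"yaw":0},{"dx":0,"dy":0,"dz":0,"yaw":0}])

```text
t: 20.55
eef_pos: [497.9, -56.8, 76.4]
tcp_rot: [3.142, 0.0, -2.914]
ft_force: [-0.5, 0.1, 2.9]
opening: 0.65
```

Contact at about 5 N, at the expected height. Release it.

Request:
drive_tool(commands=[{"dx":0,"dy":0,"dz":0,"yaw":0},{"dx":0,"dy":0,"dz":0,"yaw":0},{"dx":0,"dy":0,"dz":0,"yaw":0},{"dx":0,"dy":0,"dz":0,"yaw":0},{"dx":0,"dy":0,"dz":0,"yaw":0}], grip=0.95)

```text
t: 20.97
eef_pos: [497.9, -56.9, 76.1]
tcp_rot: [3.142, 0.0, -2.914]
ft_force: [0.4, -0.5, -0.1]
opening: 0.923
```

Request:
drive_tool(commands=[{"dx":0,"dy":0,"dz":3,"yaw":0},{"dx":0,"dy":0,"dz":12,"yaw":0},{"dx":0,"dy":0,"dz":25,"yaw":0},{"dx":0,"dy":0,"dz":30,"yaw":0},{"dx":0,"dy":0,"dz":30,"yaw":0}])

```text
t: 21.38
eef_pos: [497.5, -56.8, 177.3]
tcp_rot: [3.141, -0.001, -2.914]
ft_force: [0.4, 0.2, 0.9]
opening: 0.95
```

Request:
drive_tool(commands=[{"dx":-8,"dy":0,"dz":30,"yaw":0},{"dx":-12,"dy":0,"dz":30,"yaw":0},{"dx":-12,"dy":0,"dz":10,"yaw":0},{"dx":0,"dy":0,"dz":0,"yaw":0},{"dx":0,"dy":0,"dz":0,"yaw":0}])

```text
t: 21.8
eef_pos: [465.8, -56.9, 246.5]
tcp_rot: [-3.141, 0.001, -2.915]
ft_force: [0.0, 0.5, -1.0]
opening: 0.954
```

```bash
python3 look.py w20 dish_a dish_pile; python3 ov.py ov20 498 -57 13 67; python3 - <<'E'
from h import *
import pickle
A=pickle.load(open("w20.pkl","rb"))
for q in("dish_a","dish_pile"):
    for t in A[q][:1]: print(fit([("wrist",A["c"],t["pixels"].astype(float),None)],(498,-57),67))
for n in("scene","side"):
    save(env.read_camera(n),n+"20.png")
    for q in("bowl_olives","tealight","pepper_mill"):
        r=env.place_of(q,n)
        if r: print(n,q,r[0]["conf"],atz(n,[r[0]["pixel"]],0))
E
```

```text
dish_a [(0.6, [271.0, 209.0], 7056)]
dish_pile []
21.95 [466.01840084 -56.82094261 245.03903754] [ 3.14064040e+00 -1.52583662e-03 -2.91439835e+00]
(array([498.44226223, -56.919064  ,  22.02553867]), np.float64(0.12548717403628118))
scene bowl_olives 0.97 [[ 423.24876854 -456.40300346    0.        ]]
scene tealight 0.58 [[713.58346296 108.96945427   0.        ]]
scene pepper_mill 0.57 [[ 687.25850929 -108.47594154    0.        ]]
side bowl_olives 0.55 [[ 427.54318842 -460.36908442    0.        ]]
side tealight 0.93 [[704.64355133 115.6795853    0.        ]]
side pepper_mill 0.81 [[ 694.73820377 -103.53198532    0.        ]]
```

View pics/ov20_side.png

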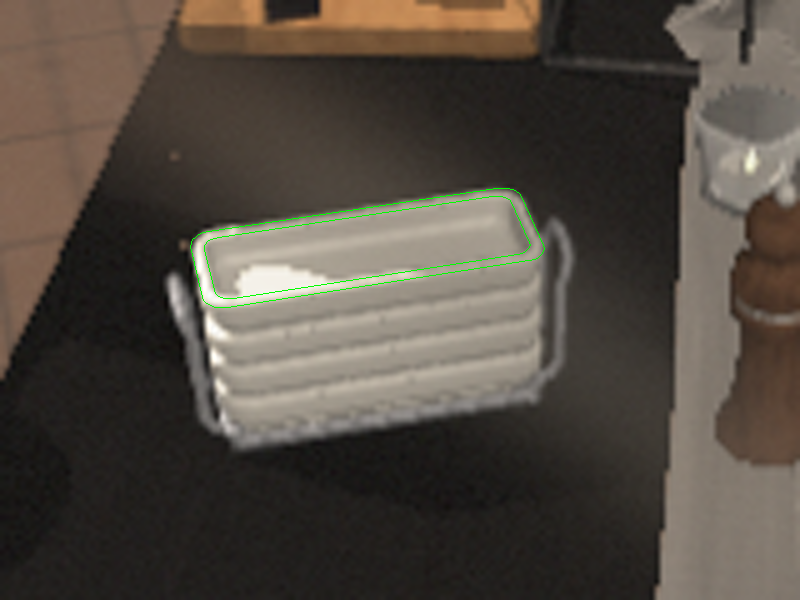

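View pics/ov20_scene.png

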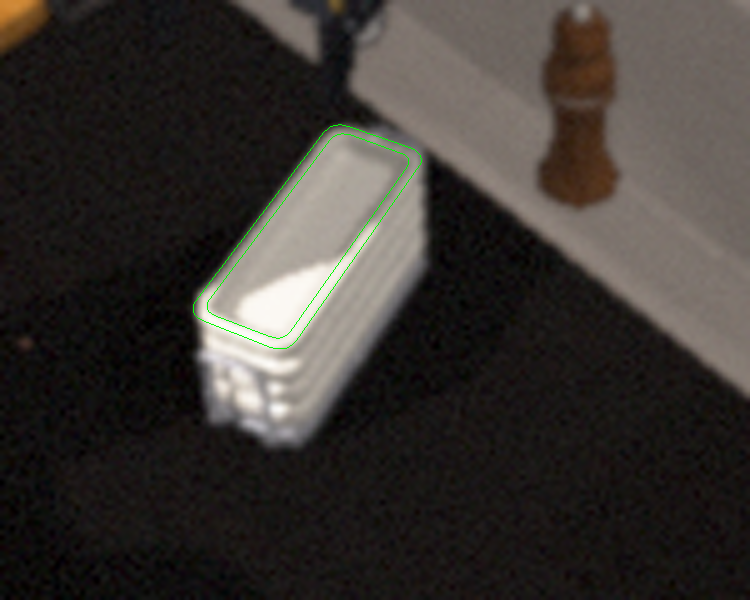

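View pics/w20.png

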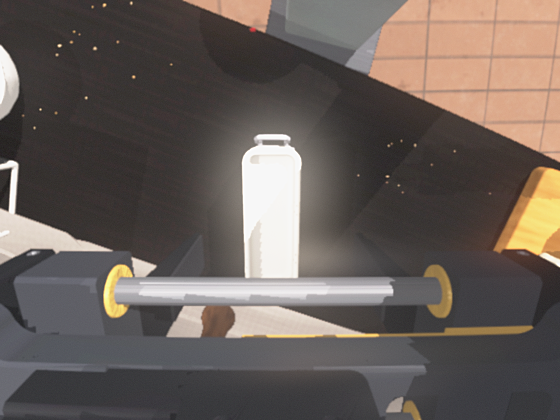

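View pics/scene20.png

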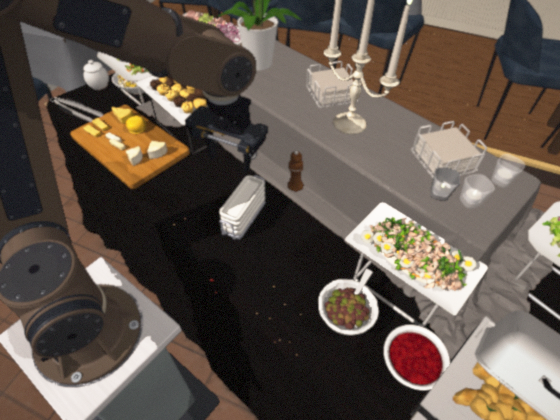

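The four-high pile is straight and level. The side view overlay at (190–545, 188–307) and the scene overlay at (193–422, 125–350) both match a rim 97 mm above the table. The mill at (296,170) and the bowl at (348,306) sit at their starting pixels, and the arm is clear.

```bash
python3 - <<'E'
from h import *
a=cv2.imread("pics/side0.png").astype(int);b=cv2.imread("pics/side20.png").astype(int)
d=np.abs(a-b).mean(2)
for k,(r0,r1,c0,c1) in dict(mill=(145,205,320,350),glass=(122,155,316,346),bowl=(280,358,156,240)).items(): print(k,d[r0:r1,c0:c1].mean().round(1),(d[r0:r1,c0:c1]>40).mean().round(3))
print(env.state()["t"]);print(env.job_done())
E
```

```text
mill 6.3 0.025
glass 5.3 0.023
bowl 1.7 0.0
22.45
the job is handed in; nothing more can be done
None
```

I nested both loose dishes on the pile in the caddy, the left one first and the right one on top, and handed the job in at 22.5 s. Each was lowered in small steps until it touched at about 5–8 N, then released and cleared without disturbing the pile.

**Pile:** Two camera overlays match a straight, level pile of four, with the top dish at about (498, −57), turned 13° and its rim about 97 mm above the table. After its placing, the third dish measured within about 0.5 mm of the dish below; the play is 4 mm. The last wrist-camera fit agreed with the overlays in position and within about 0.5° in angle. It was a poorer fit because the gripper hid the far end.

**Other objects:** In the side camera's before-and-after pictures the bowl is unchanged, and the mill and glass differ only slightly (about 2% of pixels). The networks' positions for the mill and glass scattered by 10–15 mm between readings, and one bowl reading was plainly wrong (it had marked the glass). I relied on the picture comparison instead, and the arm never went near any of them.

**Heights:** The wrist-camera fits came out about 2–4 mm low against the given heights, in the same direction for the left dish and the pile. The contact heights matched the given sizes.

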